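Unscrew the cap of the tilted olive jar

TASK

The glass olive jar is held leaning in its oak stand. Unscrew its red screw cap counter-clockwise, turn by turn, until it lifts free, and set the cap down flat, open side down, with all of it on the round cork coaster. Do not push the other jars or the cheese wedge about.

Things in the scene. Friction and masses are not known exactly. Their poses are not given: they have to be found in the camera images.
- jar_stand: oak stand, fixed to the worktop: base board 150 x 116 x 17 mm with an inclined round cup (92 mm across) that clamps the jar. Origin on the worktop under the stand, 12 mm nearer the front than the board's centre; its -x axis points the way the jar leans (roughly to the robot), z up. In its frame the jar's underside centre is at (38, 0, 48) mm.
- jar: glass jar of green olives, fixed in the stand, 72 mm across, leaning 30 degrees from vertical toward the stand's -x. Origin: centre of its underside; z axis along the jar toward its mouth. Shoulder at z = 62 to 83 mm narrows to a 34 mm neck, 43 mm across its coarse threads, up to z = 109 mm. Once free, the cap must be lifted about 26 mm along this axis to clear the neck.
- jar_mouth (a point): centre of the neck's top. Right-handed thread, three starts: unscrewing counter-clockwise, seen from above the cap, lifts the cap 21 mm a turn. How far it is screwed on varies unseen: 200 to 275 degrees of turning free it; before that a pull of up to 20 N does not.
- jar_seal (a point): point on the jar's axis 100 mm above its underside, inside the neck. A sprung white sleeve there pushes on the inside of the cap, about 20 N at most, less as it rises and nothing after some 9 mm: so the first turn is the stiffest and needs a firm grip (60 N is ample), then it gets easier. A cap let go half-way stays on, but sinks 1 to 3 mm, and may tip some degrees when nearly free.
- cap: loose red ribbed plastic screw cap with a white disc on top, 52 mm across, 30 mm high, 50 g. Origin: centre of its open lower rim; z axis along the cap's axis toward its closed top (top face at z = 30 mm). Screwed on, its axis is the jar's axis and its rim is 86 to 90 mm above the jar's underside along that axis.
- coaster: round cork coaster, fixed, 110 mm across, 10 mm thick; origin at the centre of its underside, so its top is at z = 10 mm.
- cumin_jar: loose bystander: slim spice jar with a dark lid, 44 mm across, 96 mm high; origin under its centre. Not to be moved.
- honey_jar: loose bystander: jar with a white lid, 62 mm across, 99 mm high; origin under its centre. Not to be moved.
- wedge_5: loose bystander: white-rind cheese wedge, 77 x 119 x 60 mm; origin under its centre. Not to be moved.
Not all that is in view belongs to the job. There is more than one size of the cap; the one meant has the size given above.

How it is judged:
On the way, in this order (a step that is already met when the one before it is completed fails the run):
1. the cap has been unscrewed so far that it has visibly risen on the neck (its rim 96 mm or more above the jar's underside, along the jar) (z of cap in the frame of jar above 0.096 m), for 0.1 s.
2. the cap is off the jar (its rim more than 150 mm from the jar's underside) (distance between cap and jar above 0.15 m), for 0.1 s.
At the end, for the whole second after the job is handed in: The cap rests flat (within 0.1 rad) and open side down on the cork coaster, wholly on it (its centre within 30 mm of the coaster's centre, its rim within 4 mm of the coaster's top), at rest (horizontal distance between cap and coaster below 0.03 m and angle between cap's own z axis and vertical below 0.1 rad and height (world z) of cap between 0.006 and 0.014 m and linear speed of cap below 0.02 m/s); the robot touches nothing.
It fails at once if the slim spice jar with the dark lid is pushed more than 30 mm (distance of cumin_jar from where it was at the start of the episode above 0.03 m).
It fails at once if the jar with the white lid is pushed more than 30 mm (distance of honey_jar from where it was at the start of the episode above 0.03 m).
It fails at once if the cheese wedge is pushed more than 30 mm (distance of wedge_5 from where it was at the start of the episode above 0.03 m).
It also fails if it takes over 67 s, if anything falls off the work surface, if the arm or the gripper's body presses on something with over 40 N, if the wrist force passes 120 N, or if a joint passes its speed limit or range.

ROBOT

A 6-joint arm with a two-finger parallel gripper is mounted at the origin on a cart in front of the work surface, level with it; the furniture and walls round the work are solid. World frame = base frame: x ahead of the robot, y to its left, z up, the work surface at z = 0. Lengths are in m, angles in rad, forces in N, time in s.
With the tool pointing down it reaches from about 0.325 to 0.875 m from the base axis. Payload 4.4 kg.
Tool frame: the origin (TCP) lies midway between the tips of the shut fingers; the grasp point (between the pads) lies 19 mm behind it; z points along the fingers, y is the line along which they close (so a half turn about z gives the same grasp; the last joint's range is limited). The gripper opens to 85 mm and grips with 20 to 120 N. Pads are 22 mm wide; open, the fingers measure 114 mm over their backs; the gripper's body (76 mm by 85 mm) begins 54 mm behind the grasp point. The pads swing forward as they close: fully open they stand 13 mm farther back than shut.
Start: joints at [1.095, 0.207, 1.542, -0, 1.393, -0.15], TCP at [0.184, 0.545, 0.231] pointing down, gripper open.
Joint ranges: [-2.73, 2.73], [-0.86, 2.22], [0.23, 2.46], [-1.11, 4.25], [0.08, 2.63], [-2.82, 2.82]. Speed limits (rad/s): [2.79, 2.79, 3.14, 3.14, 3.14, 3.14].

INTERFACE

Orientations are given as a rotation vector (axis times angle).
In Python, from station import monitor, vision, robot gives the robot as it stands. The module is installed in compiled form; this text tells all that it offers.
- The arm moves only by the shell command python3 -m creep 'ROWS'. ROWS is JSON, a list of rows, each a list of 7 numbers: the finger opening in cm, from 0 to 8.54, then the shift along the tool's x, y, z in cm, then the turn, a rotation vector about the tool's x, y, z in degrees. A call has 1 to 5 rows; each row shifts and turns the commanded pose from where the row before left it, along the tool's axes as they then stand; what a row does not reach is not made up. A row lasts 1/12 s, in which the tool goes at most 41.7 mm and 7.16 degrees, less where a joint would pass 70% of its speed; a pose out of reach is approached as far as the arm can. A call is refused whole if a number of a shift passes 4.17 or a number of a turn 7.16, either way. A call with a gripper value outside its range is refused whole. The fingers move at their own pace and stop on an object; the grip force is fixed at half the most. Time passes only in rows, so rows that do not move let the fingers close. It gives the time, the measured TCP pose, the force, the opening and the grip force at its end, in the units of the state.
- monitor.read_state(): the state, without advancing time (a new reading comes with each control period).
- vision.capture(name): name is "scene" or "top" or "wrist"; returns a dict with "pixels" (480x640x3 uint8, red, green, blue), "depth" (480x640 float32, m along the optical axis (not along the pixel's ray), 0 where there is no reading), "K" (3x3 intrinsics, pixels), "dist_coeffs" ([k1, k2, p1, p2, k3] as OpenCV has them; the pictures are not rectified), "rvec" (rotation vector, rad) and "tvec" (3), from world to camera coordinates, as OpenCV has them. Camera axes: x right, y down, z forward; pixel columns grow to the right and rows downward; lengths in m; the calibration is good to about 2 mm. A picture is of the moment at which its call begins.
- robot.job_done(): hands the job in; it is judged then, once.
The state is a dict: "t": time; "joint_positions": joint angles; "joint_vel": joint speeds; "effort": joint torques, N m; "tcp_pos": TCP position; "orientation": TCP orientation; "wrist_force": force on the tool from outside, world axes, zero at the start; "moment": the same for the moment, N m; "opening": opening from 0.0 (shut) to 1.0 (fully open); "grip_force": force on a finger pad.
Only numpy, scipy, OpenCV 4.12 (cv2) and the standard library are available. Lean on these libraries where they do the work, as an engineer would, in place of code of your own. Each camera call takes 0.05 s, during which the arm holds its last target. There are 200 camera calls.

## Working session

There is one attempt and no reset: what is moved stays moved. The work goes in short steps, Python scripts to look and compute and a shell command to move; the robot and the scene stay as the last step left them, time stands still between calls to the robot, and variables do not carry over. Pictures are saved under pics/ and viewed, at most 10 in all, crops included, and the job is handed in when it is done.

```bash
mkdir -p pics
cat > h.py <<'E'
import numpy as np, cv2
from station import monitor, vision, robot
from scipy.spatial.transform import Rotation as R
def cap(n,save=None):
    c=vision.capture(n)
    if save: cv2.imwrite('pics/'+save,cv2.cvtColor(c['pixels'],cv2.COLOR_RGB2BGR)); np.savez('pics/'+save[:-4],**{k:np.array(v) for k,v in c.items()})
    return c
def ray(c,uv):
    uv=np.array(uv,float).reshape(-1,1,2)
    n=cv2.undistortPoints(uv,np.array(c['K'],float),np.array(c['dist_coeffs'],float)).reshape(-1,2)
    Rm=cv2.Rodrigues(np.array(c['rvec'],float))[0]; t=np.array(c['tvec'],float).ravel()
    d=np.c_[n,np.ones(len(n))]@Rm
    return -Rm.T@t,d
def onz(c,uv,z):
    o,d=ray(c,uv); return o+d*((z-o[2])/d[:,2])[:,None]
def dep(c,uv):
    o,d=ray(c,uv); uv=np.array(uv).reshape(-1,2).astype(int)
    return o+d*np.array(c['depth'])[uv[:,1],uv[:,0]][:,None]
def proj(c,P):
    return cv2.projectPoints(np.array(P,float).reshape(-1,1,3),np.array(c['rvec'],float),np.array(c['tvec'],float),np.array(c['K'],float),np.array(c['dist_coeffs'],float))[0].reshape(-1,2)
E
python3 - <<'E'
from h import *
for n in ('scene','top'):
    c=cap(n,n+'0.png'); o,d=ray(c,[[320,240]]); print(n,o,d)
print(monitor.read_state())
a=cv2.imread('pics/scene0.png');b=cv2.imread('pics/top0.png')
E
```

```text
scene [-0.15313869 -0.57813037  0.71077706] [[ 0.64272762  0.53074089 -0.55260732]]
top [0.33255665 0.04715726 1.29198779] [[ 0.16183059  0.00499458 -0.98697022]]
{'t': 0.1, 'joint_positions': array([ 1.09448273e+00,  2.07392772e-01,  1.54281882e+00, -1.09393837e-05,
        1.39352737e+00, -1.50510338e-01]), 'joint_vel': array([ 0.0007586 , -0.00056823, -0.00437442, -0.00116197, -0.00114933,
        0.00046099]), 'effort': array([-1.32995057e-03, -3.84092689e+01, -2.92548931e+01, -4.12502868e-04,
        4.90025923e-03,  9.90914828e-06]), 'tcp_pos': array([0.18373697, 0.54411916, 0.2302053 ]), 'orientation': array([-0.50940116, -3.09935664,  0.00321173]), 'wrist_force': array([-0.3417412 ,  0.5006632 , -0.47243724]), 'moment': array([ 0.02920458, -0.0340852 , -0.05437474]), 'grip_force': 0.0, 'opening': 1.0010975691727766}
```

View pics/scene0.png

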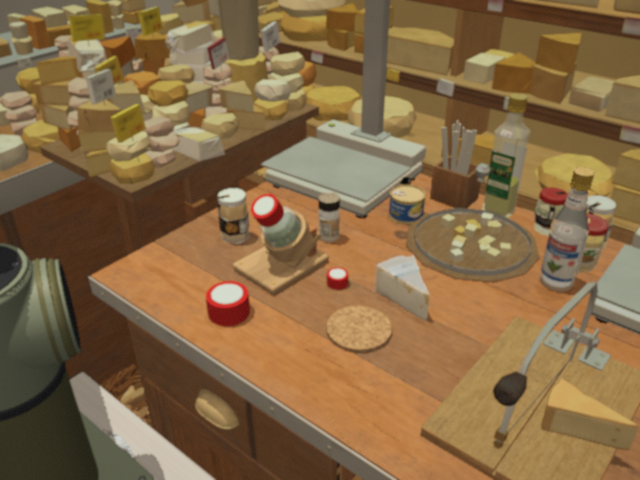

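View pics/top0.png

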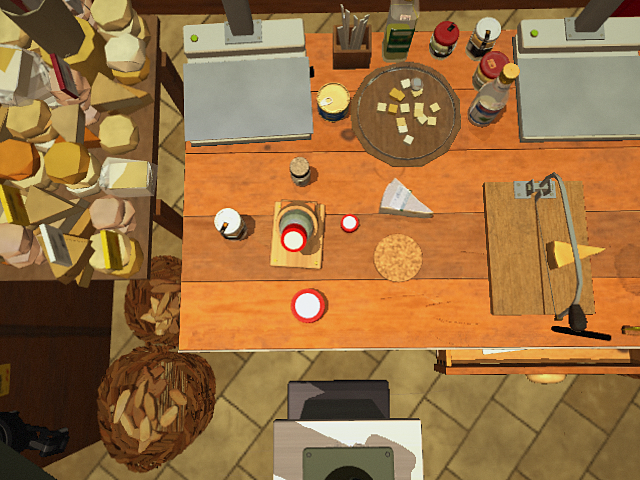

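The scene view has three red caps:
- a large one on the table: scene (228,300), top (308,305)
- a small one on the table: scene (338,277), top (349,223)
- one on the leaning olive jar in the oak stand: scene (268,208), top (293,238)

The one on the jar is the one meant. The coaster is at scene (360,328), top (398,258). The cumin jar is at (329,217), the honey jar at (233,215) and the wedge at (403,285). Next I measure and confirm in a crop.

```bash
cat > m.py <<'E'
from h import *
S=np.load('pics/scene0.npz');T=np.load('pics/top0.npz')
def tri(a,b):
    o1,d1=ray(S,a);o2,d2=ray(T,b);d1=d1[0];d2=d2[0]
    s=np.linalg.lstsq(np.c_[d1,-d2],o2-o1,rcond=None)[0]
    p,q=o1+s[0]*d1,o2+s[1]*d2
    return (p+q)/2,np.linalg.norm(p-q)
def redwhite(c,ctr,w):
    im=c['pixels'];hsv=cv2.cvtColor(im,cv2.COLOR_RGB2HSV)
    red=(((hsv[...,0]<5)|(hsv[...,0]>172))&(hsv[...,1]>190)&(hsv[...,2]>70))
    m=np.zeros(red.shape,bool);m[ctr[1]-w:ctr[1]+w,ctr[0]-w:ctr[0]+w]=1
    wh=((hsv[...,1]<60)&(hsv[...,2]>150)&m).astype(np.uint8)
    n,l,st,ce=cv2.connectedComponentsWithStats(wh)
    k=l[ctr[1],ctr[0]]
    cn=max(cv2.findContours((l==k).astype(np.uint8),cv2.RETR_EXTERNAL,cv2.CHAIN_APPROX_NONE)[0],key=len)
    e=cv2.fitEllipse(cn); return e,ce[k],st[k],(l==k)
for nm,s,t,w in (('jar',(266,210),(293,239),22),('big',(228,296),(308,305),24),('small',(338,274),(349,223),12)):
    a=redwhite(S,s,w);b=redwhite(T,t,w)
    print(nm,a[0],b[0],tri(a[0][0],b[0][0]))
    for c,x in((S,a),(T,b)):
        ys,xs=np.nonzero(cv2.erode(x[3].astype(np.uint8),np.ones((3,3)))); P=dep(c,np.c_[xs,ys]); 
        u,sv,vt=np.linalg.svd(P-P.mean(0)); n=vt[2]*np.sign(vt[2][2]); print('  depth',P.mean(0),n,np.degrees(np.arccos(n[2])),np.degrees(np.arctan2(n[1],n[0])))
# coaster
for c,ctr in((S,(360,328)),(T,(398,258))):
    hsv=cv2.cvtColor(c['pixels'],cv2.COLOR_RGB2HSV);print('coaster hsv',hsv[ctr[1],ctr[0]],hsv[ctr[1],ctr[0]+45])
a=S['pixels'][170:320,190:380];cv2.imwrite('pics/crop1.png',cv2.cvtColor(cv2.resize(np.hstack([a]),None,fx=4,fy=4,interpolation=2),4))
a=T['pixels'][150:300,200:440];cv2.imwrite('pics/crop2.png',cv2.cvtColor(cv2.resize(a,None,fx=3.3,fy=3.3,interpolation=2),4))
E
python3 m.py
```

```text
jar ((263.51171875, 205.26553344726562), (14.520463943481445, 20.521541595458984), 55.34296417236328) ((293.0823669433594, 239.85842895507812), (16.107688903808594, 17.5258731842041), 93.1421890258789) (array([0.52035283, 0.10741628, 0.1516499 ]), np.float64(0.00028528806483900837))
  depth [0.51966972 0.10687966 0.15228143] [-0.49811746  0.05781248  0.86518016] 30.09671616634437 173.3797598291283
  depth [0.52061199 0.10731902 0.1509825 ] [-0.50903348  0.01793681  0.86055981] 30.620503357635652 177.9819034996487
big ((226.62046813964844, 293.3839416503906), (18.50267791748047, 30.332183837890625), 82.55067443847656) ((307.0730285644531, 305.10028076171875), (23.876636505126953, 23.973905563354492), 54.642974853515625) (array([0.39470925, 0.08309963, 0.04230963]), np.float64(0.00024095270145260377))
  depth [0.39357196 0.08206645 0.0436033 ] [0.01291404 0.00778383 0.99988631] 0.8639658909519489 31.07913255342199
  depth [0.39479828 0.08300178 0.04254809] [ 0.02049437 -0.00735297  0.99976293] 1.2476284791783465 -19.736969484997257
small ((336.9518737792969, 273.1078796386719), (8.410906791687012, 14.7623872756958), 90.68907928466797) ((349.05780029296875, 221.94461059570312), (11.447443008422852, 12.269970893859863), 93.55071258544922) (array([ 0.58099595, -0.01235744,  0.02323661]), np.float64(0.0004408310911763772))
  depth [ 0.57986795 -0.01289869  0.02402151] [0.04099611 0.06505152 0.99703943] 4.4099403220309075 57.78046708147077
  depth [ 0.57791971 -0.01183013  0.03928681] [ 0.98011065 -0.04073828  0.19422539] 78.80052363531856 -2.380128074497785
coaster hsv [ 17 119 205] [ 14 136 163]
coaster hsv [ 18 158 241] [ 13 180 194]
```

View pics/crop1.png

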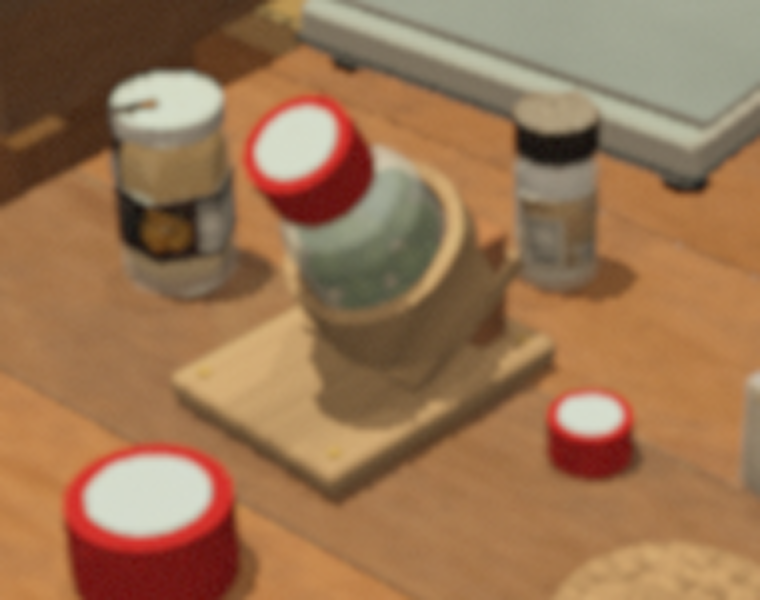

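View pics/crop2.png

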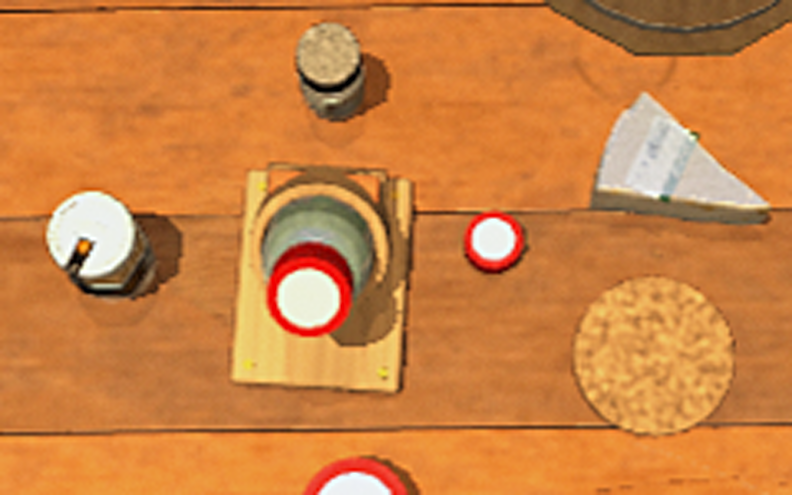

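The crop confirms the mid-size red cap is on the olive jar. The big and small lids on the table are decoys. Next: axis yaw, coaster position and the first move.

```bash
cat > m2.py <<'E'
from m import *
print('---')
q=np.array([[232,382],[402,392],[413,180],[247,168]])/3.3+[200,150]
B=onz(T,q,0.017);print(B)
for i,j in((0,3),(1,2),):
    d=B[j]-B[i];print('side yaw',np.degrees(np.arctan2(d[1],d[0])),np.linalg.norm(d))
d=B[0]-B[1];print('front yaw-90',np.degrees(np.arctan2(d[1],d[0]))-90,'ctr',B.mean(0))
for c,ctr in((S,(360,328)),(T,(398,258))):
    hsv=cv2.cvtColor(c['pixels'],cv2.COLOR_RGB2HSV)
    H=hsv.astype(int); m=((H[...,0]>=14)&(H[...,0]<=24)&(H[...,2]>165)).astype(np.uint8)
    m=cv2.morphologyEx(cv2.morphologyEx(m,cv2.MORPH_CLOSE,np.ones((5,5))),cv2.MORPH_OPEN,np.ones((7,7)))
    l=cv2.connectedComponents(m)[1];k=l[ctr[1],ctr[0]]
    cn=max(cv2.findContours((l==k).astype(np.uint8),cv2.RETR_EXTERNAL,cv2.CHAIN_APPROX_NONE)[0],key=len)
    e=cv2.fitEllipse(cv2.convexHull(cn));print(e,onz(c,[e[0]],0.010), dep(c,[e[0]]))
    if c is S: s=e[0]
    else: print('tri',tri(s,e[0]))
E
python3 m2.py | sed -n '/---/,$p'
python3 - <<'E'
from h import *
s=monitor.read_state();print(R.from_rotvec(s['orientation']).as_matrix().round(3))
E
```

```text
---
[[0.484436   0.16560766 0.017     ]
 [0.47629907 0.05023263 0.017     ]
 [0.62352447 0.04097346 0.017     ]
 [0.63344361 0.15595579 0.017     ]]
side yaw -3.706120962741767 0.14931987623049378
side yaw -3.5986560316021956 0.1475162719962156
front yaw-90 -4.034156041916944 ctr [0.55442579 0.10319238 0.017     ]
((374.4527587890625, 335.4212951660156), (251.45126342773438, 542.3412475585938), 108.13191986083984) [[ 0.49841936 -0.15554017  0.01      ]] [[ 0.49988927 -0.15458681  0.00841905]]
((375.5359802246094, 280.1783142089844), (258.9801330566406, 406.6726989746094), 84.13429260253906) [[ 0.45016759 -0.06974722  0.01      ]] [[ 0.45088512 -0.07046044  0.00217875]]
tri (array([ 0.48317568, -0.10903433, -0.01242181]), np.float64(0.09605681195939982))
[[-0.947  0.32  -0.001]
 [ 0.32   0.947 -0.002]
 [ 0.    -0.002 -1.   ]]
```

```bash
python3 -m creep '[[8.5,-2.99,-2.26,-0.21,0,0,0],[8.5,-2.99,-2.26,-0.21,0,0,0],[8.5,-2.99,-2.26,-0.21,0,0,0],[8.5,-2.99,-2.26,-0.21,0,0,0],[8.5,-2.99,-2.26,-0.21,0,0,0]]'
python3 -m creep '[[8.5,-2.99,-2.26,-0.21,0,0,0],[8.5,-2.99,-2.26,-0.21,0,0,0],[8.5,-2.99,-2.26,-0.21,0,0,0],[8.5,-2.99,-2.26,-0.21,0,0,0],[8.5,-2.99,-2.26,-0.21,0,0,0]]'
python3 -m creep '[[8.5,-2.99,-2.26,-0.21,0,0,0],[8.5,-2.99,-2.26,-0.21,0,0,0],[8.5,-2.99,-2.26,-0.21,0,0,0],[8.5,-2.99,-2.26,-0.21,0,0,0]]'
cat > g.py <<'E'
from h import *
import sys
ax=np.array([-0.499,0.0327,0.866]);ax/=np.linalg.norm(ax)
top=np.array([.5205,.107,.151])
def cur(): 
    s=monitor.read_state(); return s,R.from_rotvec(s['orientation'])
def go(p,z):
    s,r=cur(); zb=r.inv().apply(z); c=np.cross([0,0,1],zb); n=np.linalg.norm(c)
    rv=c/n*np.arctan2(n,zb[2]) if n>1e-9 else c
    print('t',s['t'],'tcp',s['tcp_pos'].round(4),'j',s['joint_positions'].round(3),'F',s['wrist_force'].round(1),'op',round(s['opening'],3))
    print('turn deg',np.degrees(rv).round(2),'shift cm now-frame',(100*r.inv().apply(p-s['tcp_pos'])).round(2),'after-turn frame',(100*(r*R.from_rotvec(rv)).inv().apply(p-s['tcp_pos'])).round(2))
E
python3 - <<'E'
from g import *
S=np.load('pics/scene0.npz');T=np.load('pics/top0.npz')
print(onz(T,[[398.3,257.7]],.01),onz(S,[[359.5,328]],.01))
go(top+.047*ax,-ax)
E
```

```text
t: 0.52
tcp_pos: [0.2897, 0.3882, 0.2413]
orientation: [-0.508, -3.1, 0.001]
wrist_force: [0.6, -1.0, -1.0]
opening: 0.996
grip_force: 0.0
t: 0.93
tcp_pos: [0.3953, 0.2332, 0.2521]
orientation: [-0.509, -3.1, 0.0]
wrist_force: [1.1, 0.0, -0.0]
opening: 0.996
grip_force: 0.0
t: 1.27
tcp_pos: [0.4797, 0.1093, 0.2604]
orientation: [-0.51, -3.099, -0.0]
wrist_force: [0.1, 0.1, 0.5]
opening: 0.993
grip_force: 0.0
[[ 0.50029418 -0.12241796  0.01      ]] [[ 0.49756964 -0.1255992   0.01      ]]
t 1.2667 tcp [0.4797 0.1093 0.2604] j [ 0.048  0.005  1.702  0.     1.435 -1.197] F [0.1 0.1 0.5] op 0.993
turn deg [ -7.74 -29.03   0.  ] shift cm now-frame [-1.67  0.49  6.87] after-turn frame [ 1.88 -0.46  6.82]
```

```bash
python3 -m creep '[[8.5,0,0,0,-1.55,-5.8,0],[8.5,0,0,0,-1.55,-5.8,0],[8.5,0,0,0,-1.55,-5.8,0],[8.5,0,0,0,-1.55,-5.8,0],[8.5,0,0,0,-1.54,-5.83,0]]'
python3 -m creep '[[8.5,0,0,0,0,0,7.1],[8.5,0,0,0,0,0,7.1],[8.5,0,0,0,0,0,7.1],[8.5,0,0,0,0,0,7.1],[8.5,0,0,0,0,0,7.1]]'
python3 -c "
from g import *
go(top+.047*ax,-ax)"
```

```text
t: 1.68
tcp_pos: [0.4794, 0.1107, 0.2608]
orientation: [0.425, 2.579, 0.069]
wrist_force: [-0.0, 0.7, 0.2]
opening: 0.991
grip_force: 0.0
t: 2.1
tcp_pos: [0.4787, 0.111, 0.26]
orientation: [1.213, 2.354, 0.283]
wrist_force: [-0.3, 0.0, -0.6]
opening: 0.998
grip_force: 0.0
t 2.1 tcp [0.4787 0.111  0.26  ] j [ 0.107 -0.319  2.068 -0.112  0.879 -0.463] F [-0.3  0.  -0.6] op 0.998
turn deg [-0.02 -0.02  0.  ] shift cm now-frame [ 1.05 -1.49  6.84] after-turn frame [ 1.05 -1.49  6.84]
```

```bash
python3 -m creep '[[8.5,0,0,0,0,0,7.1],[8.5,0,0,0,0,0,7.1],[8.5,0,0,0,0,0,7.1],[8.5,0,0,0,0,0,7.1],[8.5,0,0,0,0,0,7.1]]' >/dev/null
python3 -m creep '[[8.5,0,0,0,0,0,7.1],[8.5,0,0,0,0,0,7.1],[8.5,0,0,0,0,0,7.1],[8.5,0,0,0,0,0,7.1],[8.5,0,0,0,0,0,7.1]]' >/dev/null
python3 -m creep '[[8.5,0,0,0,0,0,7.1],[8.5,0,0,0,0,0,7.1],[8.5,0,0,0,0,0,7.1],[8.5,0,0,0,0,0,7.1],[8.5,0,0,0,0,0,7.1]]' >/dev/null
python3 -m creep '[[8.5,0,0,0,0,0,7.1],[8.5,0,0,0,0,0,7.1],[8.5,0,0,0,0,0,7.1],[8.5,0,0,0,0,0,7.1],[8.5,0,0,0,0,0,7.1]]' >/dev/null
python3 -m creep '[[8.5,0,0,0,0,0,7.1],[8.5,0,0,0,0,0,7.1],[8.5,0,0,0,0,0,7.1],[8.5,0,0,0,0,0,7.1],[8.5,0,0,0,0,0,7.1]]'
python3 -c "
from g import *
go(top+.047*ax,-ax)
c=cap('wrist','w1.png');print(proj(c,[top]))"
```

```text
t: 4.18
tcp_pos: [0.4788, 0.111, 0.26]
orientation: [-2.569, 1.254, -0.708]
wrist_force: [-1.0, 0.2, 0.1]
opening: 0.995
grip_force: 0.0
t 4.1833 tcp [0.4788 0.111  0.26  ] j [ 0.107 -0.319  2.068 -0.112  0.879  2.635] F [-1.   0.2  0.1] op 0.995
turn deg [ 0.03  0.02 -0.  ] shift cm now-frame [-1.12  1.44  6.83] after-turn frame [-1.12  1.44  6.83]
[[333.73512115 245.53341373]]
```

View pics/w1.png

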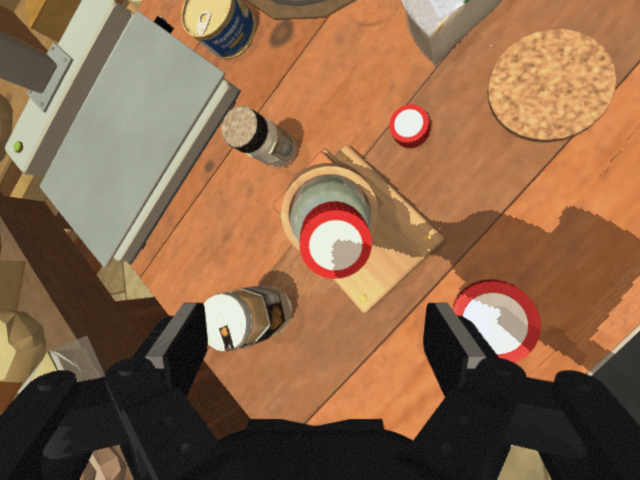

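The cap's ring centre is at about (336,243) in the wrist view, against a predicted (334,245), so they agree. The fingers have room on both sides. Moving to pregrasp and re-measuring.

```bash
python3 -m creep '[[8.5,-0.37,0.48,2.28,0,0,0],[8.5,-0.37,0.48,2.28,0,0,0],[8.5,-0.37,0.48,2.28,0,0,0],[8.5,0,0,0,0,0,0]]'
cat > w.py <<'E'
from g import *
def capdisc(c,z0):
    hsv=cv2.cvtColor(c['pixels'],cv2.COLOR_RGB2HSV)
    red=(((hsv[...,0]<5)|(hsv[...,0]>172))&(hsv[...,1]>170)&(hsv[...,2]>60)).astype(np.uint8)
    uv=proj(c,[z0])[0]
    n,l,st,ce=cv2.connectedComponentsWithStats(red)
    cn,h=cv2.findContours(red,cv2.RETR_CCOMP,cv2.CHAIN_APPROX_NONE)
    best=[k for i,k in enumerate(cn) if h[0][i][3]>=0 and len(k)>40]   # holes = white disc
    best=min(best,key=lambda k:np.linalg.norm(cv2.fitEllipse(k)[0]-uv))
    return cv2.fitEllipse(cv2.convexHull(best)),uv
if __name__=='__main__':
    c=cap('wrist','w2.png');e,uv=capdisc(c,top);print(e,uv)
    o,d=ray(c,[e[0]]);d=d[0]
    c1=np.load('pics/w1.npz');e1,u1=capdisc(c1,top);o1,d1=ray(c1,[e1[0]]);print(e1,u1)
    s=np.linalg.lstsq(np.c_[d,-d1[0]],o1-o,rcond=None)[0];print('two wrist',o+s[0]*d,o1+s[1]*d1[0])
    P=o+d*((top-o)@ax)/(d@ax);print('disc pt on plane',P,'err vs top',P-top,dep(c,[e[0]]))
    go(top+.047*ax,-ax)
E
python3 w.py
```

```text
t: 4.57
tcp_pos: [0.4942, 0.1078, 0.1863]
orientation: [-2.583, 1.248, -0.699]
wrist_force: [-0.5, -0.4, -1.0]
opening: 0.991
grip_force: 0.0
((306.1724853515625, 262.7149658203125), (70.32427215576172, 75.43224334716797), 91.72750854492188) [304.47961065 264.00944284]
((335.1847839355469, 244.6387481689453), (53.0822868347168, 56.36709976196289), 83.69845581054688) [333.73512115 245.53341373]
two wrist [0.52004237 0.10563206 0.15168885] [0.51991614 0.10565647 0.15165842]
disc pt on plane [0.52027308 0.10585716 0.1509124 ] err vs top [-2.26916851e-04 -1.14284187e-03 -8.75988215e-05] [[0.51959996 0.10520041 0.15317775]]
t 4.6167 tcp [0.4953 0.108  0.1888] j [ 0.094 -0.185  2.121 -0.124  0.698  2.639] F [0.7 0.1 0.6] op 0.994
turn deg [ 0.34  0.22 -0.  ] shift cm now-frame [ 0.15 -0.26 -0.17] after-turn frame [ 0.15 -0.26 -0.17]
```

```bash
sed -i 's/^top=.*/top=np.array([.5204,.106,.1512])/' g.py
python3 -m creep '[[8.5,0,0,0,0,0,0],[8.5,0,0,0,0,0,0]]' >/dev/null; python3 -c "
from g import *
go(top-.033*ax,-ax)"
```

```text
t 4.7833 tcp [0.4987 0.1086 0.1942] j [ 0.094 -0.19   2.116 -0.124  0.697  2.64 ] F [-0.1 -0.4 -0. ] op 0.997
turn deg [-0.17 -0.11  0.  ] shift cm now-frame [-0.11  0.29  8.12] after-turn frame [-0.09  0.27  8.12]
```

```bash
python3 -m creep '[[8.5,0,0,0,0,0,0],[8.5,0,0.1,1.5,0,0,0],[8.5,0,0,1.5,0,0,0],[8.5,0,0,1,0,0,0],[8.5,0,0,0,0,0,0]]'; python3 -m creep '[[8.5,0,0,0,0,0,0],[8.5,0,0,0,0,0,0],[8.5,0,0,0,0,0,0]]';  python3 -c "
from g import *
go(top-.033*ax,-ax)"
```

```text
t: 5.2
tcp_pos: [0.5171, 0.1063, 0.1569]
orientation: [-2.574, 1.246, -0.71]
wrist_force: [-0.1, -0.3, -0.6]
opening: 0.995
grip_force: 0.0
t: 5.45
tcp_pos: [0.5176, 0.1066, 0.1588]
orientation: [-2.572, 1.245, -0.713]
wrist_force: [-0.3, 0.3, -0.2]
opening: 0.996
grip_force: 0.0
t 5.45 tcp [0.5176 0.1066 0.1588] j [ 0.084 -0.088  2.113 -0.133  0.598  2.647] F [-0.3  0.3 -0.2] op 0.996
turn deg [-0.14 -0.09  0.  ] shift cm now-frame [-0.07  0.14  4.1 ] after-turn frame [-0.06  0.13  4.1 ]
```

```bash
python3 -m creep '[[8.5,-0.07,0.14,1.4,0,0,0],[8.5,0,0,1.4,0,0,0],[8.5,0,0,1.3,0,0,0],[8.5,0,0,0,0,0,0],[8.5,0,0,0,0,0,0]]'; python3 -c "
from g import *
go(top-.033*ax,-ax)"
python3 -m creep '[[4,0,0,0,0,0,0],[4,0,0,0,0,0,0],[4,0,0,0,0,0,0],[4,0,0,0,0,0,0],[4,0,0,0,0,0,0]]'
python3 -m creep '[[4,0,0,0,0,0,0],[4,0,0,0,0,0,0],[4,0,0,0,0,0,0],[4,0,0,0,0,0,0],[4,0,0,0,0,0,0]]'
```

```text
t: 5.87
tcp_pos: [0.5361, 0.1048, 0.1212]
orientation: [-2.574, 1.246, -0.71]
wrist_force: [-0.7, 0.6, 0.4]
opening: 0.995
grip_force: 0.0
t 5.8667 tcp [0.5361 0.1048 0.1212] j [ 0.076  0.023  2.101 -0.147  0.502  2.658] F [-0.7  0.6  0.4] op 0.995
turn deg [-0.01 -0.01  0.  ] shift cm now-frame [ 0.08 -0.11 -0.08] after-turn frame [ 0.08 -0.11 -0.08]
t: 6.28
tcp_pos: [0.5371, 0.1053, 0.1229]
orientation: [-2.571, 1.244, -0.714]
wrist_force: [-3.1, 1.4, 5.3]
opening: 0.598
grip_force: 61.2
t: 6.7
tcp_pos: [0.5371, 0.1053, 0.1229]
orientation: [-2.571, 1.244, -0.714]
wrist_force: [-2.9, 2.3, 5.1]
opening: 0.601
grip_force: 61.2
```

Gripped at 61 N, opening about 51 mm. Turning starts now (negative about tool z, −0.041 cm per 7°).

```bash
python3 -m creep '[[4,0,0,-0.04,0,0,-7],[4,0,0,-0.04,0,0,-7],[4,0,0,-0.04,0,0,-7],[4,0,0,-0.04,0,0,-7],[4,0,0,-0.04,0,0,-7]]'
python3 -c "
from g import *
go(top-.033*ax,-ax);print(monitor.read_state()['moment'])"
```

```text
t: 7.12
tcp_pos: [0.5373, 0.1048, 0.1253]
orientation: [-2.963, 0.426, -0.809]
wrist_force: [2.4, 0.2, 2.5]
opening: 0.602
grip_force: 61.9
t 7.1167 tcp [0.5373 0.1048 0.1253] j [ 0.076  0.016  2.1   -0.146  0.504  2.041] F [2.4 0.2 2.5] op 0.602
turn deg [-0.11 -0.33  0.  ] shift cm now-frame [-0.17  0.03  0.21] after-turn frame [-0.17  0.03  0.21]
[-0.00976437 -0.05449472 -0.19918888]
```

```bash
for i in 1; do :; done
python3 -m creep '[[4,0,0,-0.04,0,0,-7],[4,0,0,-0.04,0,0,-7],[4,0,0,-0.04,0,0,-7],[4,0,0,-0.04,0,0,-7],[4,0,0,-0.04,0,0,-7]]'
python3 -m creep '[[4,0,0,-0.04,0,0,-7],[4,0,0,-0.04,0,0,-7],[4,0,0,-0.04,0,0,-7],[4,0,0,-0.04,0,0,-7],[4,0,0,-0.04,0,0,-7]]'
python3 -c "
from g import *
go(top-.033*ax,-ax);print(monitor.read_state()['moment'])
cap('wrist','w3.png');c=cap('top','t3.png')
im=cv2.imread('pics/t3.png')[180:300,230:360]
cv2.imwrite('pics/v3.png',np.hstack([cv2.resize(cv2.imread('pics/w3.png'),(400,300)),cv2.resize(im,(325,300))]))"
```

```text
t: 7.53
tcp_pos: [0.5362, 0.1054, 0.1268]
orientation: [2.885, 0.474, 0.773]
wrist_force: [2.1, 3.5, 0.2]
opening: 0.599
grip_force: 62.4
t: 7.95
tcp_pos: [0.5351, 0.1057, 0.1283]
orientation: [2.499, 1.264, 0.655]
wrist_force: [2.8, 4.1, 0.3]
opening: 0.599
grip_force: 62.6
t 7.95 tcp [0.5351 0.1057 0.1283] j [ 0.077  0.006  2.103 -0.143  0.512  0.818] F [2.8 4.1 0.3] op 0.599
turn deg [ 0.23 -0.27  0.  ] shift cm now-frame [-0.13 -0.08  0.58] after-turn frame [-0.13 -0.07  0.58]
[ 0.47145574 -0.19802941  0.23392649]
```

View pics/v3.png

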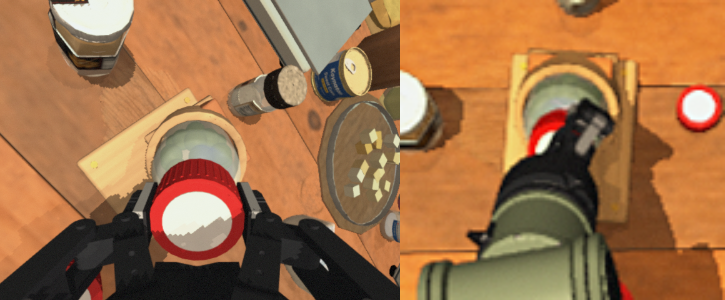

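The cap is held squarely (wrist view about (197,222)), and it rises as it turns. Continuing.

```bash
python3 -m creep '[[4,0,0,-0.04,0,0,-7],[4,0,0,-0.04,0,0,-7],[4,0,0,-0.04,0,0,-7],[4,0,0,-0.04,0,0,-7],[4,0,0,-0.04,0,0,-7]]'
python3 -m creep '[[4,0,0,-0.04,0,0,-7],[4,0,0,-0.04,0,0,-7],[4,0,0,-0.04,0,0,-7],[4,0,0,-0.04,0,0,-7],[4,0,0,-0.04,0,0,-7]]'
python3 -m creep '[[4,0,0,-0.04,0,0,-7],[4,0,0,-0.04,0,0,-7],[4,0,0,-0.04,0,0,-7],[4,0,0,-0.04,0,0,-7],[4,0,0,-0.04,0,0,-7]]'
python3 -c "
from g import *
go(top-.033*ax,-ax);print(monitor.read_state()['moment'])"
```

```text
t: 8.47
tcp_pos: [0.5341, 0.1058, 0.1299]
orientation: [1.94, 1.888, 0.493]
wrist_force: [4.1, 4.2, -1.3]
opening: 0.606
grip_force: 62.8
t: 8.88
tcp_pos: [0.5325, 0.1058, 0.1312]
orientation: [1.253, 2.331, 0.299]
wrist_force: [2.3, 3.4, 0.2]
opening: 0.601
grip_force: 63.0
t: 9.3
tcp_pos: [0.5309, 0.1055, 0.1325]
orientation: [0.489, 2.572, 0.087]
wrist_force: [1.5, 1.3, -0.3]
opening: 0.6
grip_force: 63.1
t 9.3 tcp [0.5309 0.1055 0.1325] j [ 0.078 -0.01   2.106 -0.142  0.528 -1.013] F [ 1.5  1.3 -0.3] op 0.6
turn deg [ 0.09  0.13 -0.  ] shift cm now-frame [-0.03 -0.01  1.15] after-turn frame [-0.03 -0.01  1.15]
[0.22107469 0.0558378  0.15735414]
```

```bash
python3 -m creep '[[4,0,0,-0.04,0,0,-7],[4,0,0,-0.04,0,0,-7],[4,0,0,-0.04,0,0,-7],[4,0,0,-0.04,0,0,-7],[4,0,0,-0.04,0,0,-7]]'
python3 -m creep '[[4,0,0,-0.04,0,0,-7],[4,0,0,-0.04,0,0,-7],[4,0,0,-0.04,0,0,-7],[4,0,0,-0.04,0,0,-7],[4,0,0,-0.04,0,0,-7]]'
python3 -m creep '[[4,0,0,-0.04,0,0,-7],[4,0,0,-0.2,0,0,0],[4,0,0,-0.2,0,0,0],[4,0,0,-0.2,0,0,0]]'
python3 -c "
from g import *
go(top-.033*ax,-ax);print(monitor.read_state()['moment'])"
```

```text
t: 9.72
tcp_pos: [0.5294, 0.1052, 0.1337]
orientation: [-0.308, 2.604, -0.128]
wrist_force: [0.9, -0.4, 0.4]
opening: 0.598
grip_force: 63.2
t: 10.13
tcp_pos: [0.5287, 0.1052, 0.1357]
orientation: [-1.091, 2.423, -0.336]
wrist_force: [1.7, -0.3, 0.2]
opening: 0.599
grip_force: 63.2
t: 10.47
tcp_pos: [0.5242, 0.1053, 0.1402]
orientation: [-1.236, 2.368, -0.372]
wrist_force: [0.2, 0.3, -1.2]
opening: 0.596
grip_force: 63.1
t 10.4667 tcp [0.5242 0.1053 0.1402] j [ 0.08  -0.038  2.112 -0.139  0.554 -2.354] F [ 0.2  0.3 -1.2] op 0.596
turn deg [ 0.03 -0.04  0.  ] shift cm now-frame [-0.15 -0.16  2.15] after-turn frame [-0.15 -0.16  2.15]
[0.00046843 0.35594117 0.03502749]
```

No pull resistance, so the cap is free. Lifting along the axis.

```bash
python3 -m creep '[[4,0,0,-0.5,0,0,0],[4,0,0,-1,0,0,0],[4,0,0,-2,0,0,0],[4,0,0,-2,0,0,0],[4,0,0,-2,0,0,0]]'
python3 -m creep '[[4,0,0,-1.5,0,0,0],[4,0,0,0,0,0,0],[4,0,0,0,0,0,0]]'
python3 -c "
from g import *
go(np.array([.499,-.124,.12]),np.array([0,0,-1.]))
c=cap('wrist','w4.png');c=cap('scene','s4.png')
a=cv2.resize(cv2.imread('pics/w4.png'),(400,300));b=cv2.resize(cv2.imread('pics/s4.png')[120:370,170:440],(324,300))
cv2.imwrite('pics/v4.png',np.hstack([a,b]))"
```

```text
t: 10.88
tcp_pos: [0.4864, 0.1079, 0.2057]
orientation: [-1.238, 2.367, -0.372]
wrist_force: [-0.1, 0.4, -0.4]
opening: 0.599
grip_force: 63.1
t: 11.13
tcp_pos: [0.4803, 0.1086, 0.2194]
orientation: [-1.237, 2.363, -0.374]
wrist_force: [-0.7, 0.1, -1.4]
opening: 0.593
grip_force: 63.2
t 11.1333 tcp [0.4803 0.1086 0.2194] j [ 0.1   -0.272  2.122 -0.118  0.774 -2.373] F [-0.7  0.1 -1.4] op 0.593
turn deg [-25.85  15.55   0.  ] shift cm now-frame [ 20.86 -10.11  10.29] after-turn frame [ 18.05 -14.79   9.94]
```

View pics/v4.png

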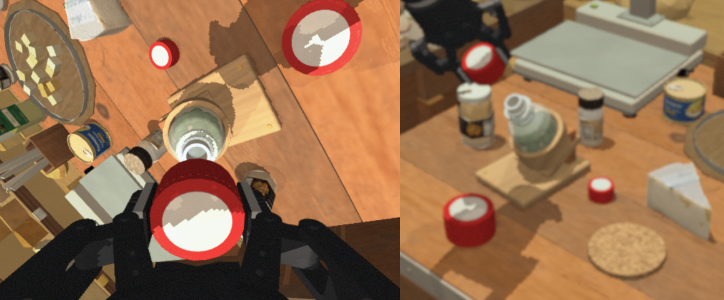

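The cap is out of the threads and held above the bare neck. Turning upright.

```bash
python3 -m creep '[[4,0,0,-0.3,-5.17,3.11,0],[4,0,0,-0.3,-5.17,3.11,0],[4,0,0,-0.3,-5.17,3.11,0],[4,0,0,-0.3,-5.17,3.11,0],[4,0,0,-0.3,-5.17,3.11,0]]'
python3 -m creep '[[4,0,0,0,0,0,7],[4,0,0,0,0,0,7],[4,0,0,0,0,0,7],[4,0,0,0,0,0,7],[4,0,0,0,0,0,7]]'
cat > n.py <<'E'
from w import *
c=cap('wrist','wn.png');s,r=cur()
e,uv=capdisc(c,s['tcp_pos']+r.apply([0,0,-.033]));print(e,uv)
m=np.zeros((480,640),np.uint8);cv2.ellipse(m,(e[0],(e[1][0]*.85,e[1][1]*.85),e[2]),1,-1)
ys,xs=np.nonzero(m&(c['depth']>0));P=dep(c,np.c_[xs,ys]);q=P.mean(0)
n=np.linalg.svd(P-q,full_matrices=False)[2][2];n*=np.sign(n[2])
print('disc',q,'n',n,'in tool',r.inv().apply(q-s['tcp_pos']),r.inv().apply(n))
go(np.array([.499,-.124,.12]),np.array([0,0,-1.]))
E
python3 n.py
```

```text
t: 11.65
tcp_pos: [0.4756, 0.1086, 0.2318]
orientation: [1.454, -2.776, -0.006]
wrist_force: [0.1, 0.4, -0.8]
opening: 0.601
grip_force: 63.2
t: 12.07
tcp_pos: [0.4752, 0.1085, 0.2304]
orientation: [0.542, -3.089, 0.0]
wrist_force: [-0.4, 0.3, 0.0]
opening: 0.599
grip_force: 63.3
((314.9675598144531, 353.722412109375), (99.3332748413086, 115.0517349243164), 90.78829193115234) [318.75130357 353.90785902]
disc [0.47516773 0.10713324 0.26469245] n [ 0.01345308 -0.00354717  0.99990321] in tool [ 0.00068354 -0.00126948 -0.03419626] [-0.005862   -0.00691774 -0.99995889]
t 12.1167 tcp [0.4752 0.1085 0.2305] j [ 4.700e-02  2.300e-02  1.747e+00 -1.000e-03  1.377e+00 -1.867e+00] F [-0.1 -0.6 -1.5] op 0.601
turn deg [ 0.05 -0.32  0.  ] shift cm now-frame [  5.54 -22.7   11.06] after-turn frame [  5.6  -22.69  11.05]
```

```bash
python3 -m creep '[[4,0.79,-3.24,0,0,0,0],[4,0.79,-3.24,0,0,0,0],[4,0.79,-3.24,0,0,0,0],[4,0.79,-3.24,0,0,0,0],[4,0.79,-3.24,0,0,0,0]]' >/dev/null
python3 -m creep '[[4,0.79,-3.24,0,0,0,0],[4,0.79,-3.24,0,0,0,0],[4,0,0,2,0,0,0],[4,0,0,0,0,0,0],[4,0,0,0,0,0,0]]'
python3 n.py
python3 -c "
from g import *
c=cap('wrist','w5.png');print(proj(c,[[.499,-.124,.01]]))"
```

```text
t: 12.95
tcp_pos: [0.5007, -0.1227, 0.2101]
orientation: [0.553, -3.085, -0.005]
wrist_force: [-0.4, -0.1, 0.2]
opening: 0.603
grip_force: 63.2
((315.015380859375, 353.695068359375), (99.34465789794922, 114.92876434326172), 90.76942443847656) [318.72516833 357.86056671]
disc [ 0.50072887 -0.12420211  0.24438928] n [ 0.0142459  -0.00666882  0.99987628] in tool [ 0.00151445 -0.00125429 -0.03309288] [-0.00637511 -0.00843662 -0.99994409]
t 13.0 tcp [ 0.5015 -0.1225  0.2113] j [-4.060e-01  1.030e-01  1.703e+00 -1.000e-03  1.341e+00 -2.333e+00] F [ 0.1 -0.3 -0.8] op 0.596
turn deg [ 0.16 -0.27  0.  ] shift cm now-frame [ 0.25 -0.08  9.13] after-turn frame [ 0.29 -0.06  9.13]
[[315.17768275 201.97335211]]
```

View pics/w5.png

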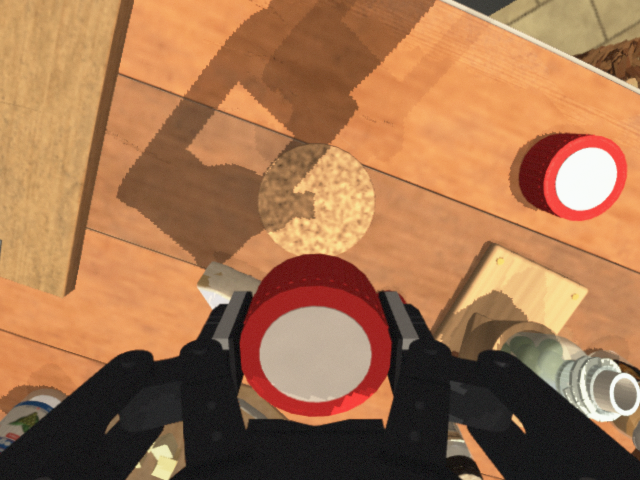

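The coaster centre is at about (317,201) in the wrist view, against a predicted (315,202). Descending.

```bash
python3 -c "
from h import *
c=np.load('pics/w5.npz');print('coaster z',dep(c,[[330,215],[350,190],[320,235]])[:,2],'table',dep(c,[[420,230],[420,150]])[:,2])"
python3 -m creep '[[4,0.2,-0.05,2.5,0,0,0],[4,0,0,3.5,0,0,0],[4,0,0,3.5,0,0,0],[4,0,0,3.5,0,0,0],[4,0,0,2.5,0,0,0]]'
python3 -m creep '[[4,0,0,0.5,0,0,0],[4,0,0,0,0,0,0],[4,0,0,0,0,0,0],[4,0,0,0,0,0,0]]'
python3 n.py
```

```text
coaster z [0.01110377 0.01084105 0.0114322 ] table [0.00119192 0.00045224]
t: 13.47
tcp_pos: [0.4995, -0.1227, 0.0557]
orientation: [0.558, -3.088, -0.001]
wrist_force: [0.2, -0.0, -1.6]
opening: 0.599
grip_force: 63.2
t: 13.8
tcp_pos: [0.5027, -0.125, 0.0553]
orientation: [-0.555, 3.09, -0.005]
wrist_force: [0.5, 0.5, -0.6]
opening: 0.599
grip_force: 63.2
((314.9545593261719, 353.6685485839844), (99.39746856689453, 115.11915588378906), 90.92566680908203) [318.33038178 353.78842441]
disc [ 0.50230594 -0.12631455  0.08953784] n [ 0.00370486 -0.00174626  0.99999161] in tool [ 0.00068434 -0.00114556 -0.03419995] [-0.00445036 -0.00654363 -0.99996869]
t 13.85 tcp [ 0.5026 -0.1251  0.0553] j [-4.100e-01  3.050e-01  1.827e+00 -2.000e-03  1.006e+00 -2.335e+00] F [-0.2  0.1  0.1] op 0.602
turn deg [-0.21  0.09  0.  ] shift cm now-frame [ 0.29  0.21 -6.47] after-turn frame [ 0.3   0.23 -6.47]
```

```bash
python3 -m creep '[[4,0.2,0.2,1.5,0,0,0],[4,0,0,1.5,0,0,0],[4,0,0,1.2,0,0,0],[4,0,0,0,0,0,0],[4,0,0,0,0,0,0]]'
python3 -m creep '[[4,0,0,0.2,0,0,0],[4,0,0,0.1,0,0,0],[4,0,0,0,0,0,0],[4,0,0,0,0,0,0]]'
python3 -m creep '[[4,0,0,0.1,0,0,0],[4,0,0,0,0,0,0],[4,0,0,0,0,0,0]]'
python3 -m creep '[[4,0,0,0.1,0,0,0],[4,0,0,0,0,0,0],[4,0,0,0,0,0,0]]'
```

```text
t: 14.27
tcp_pos: [0.4977, -0.1233, 0.0109]
orientation: [0.554, -3.09, 0.0]
wrist_force: [0.2, 0.2, -0.3]
opening: 0.598
grip_force: 63.2
t: 14.6
tcp_pos: [0.498, -0.1234, 0.0082]
orientation: [0.554, -3.091, 0.001]
wrist_force: [0.4, -0.2, -0.9]
opening: 0.597
grip_force: 63.2
t: 14.85
tcp_pos: [0.4981, -0.1235, 0.0076]
orientation: [0.554, -3.091, 0.001]
wrist_force: [-1.8, 1.4, 6.1]
opening: 0.598
grip_force: 63.6
t: 15.1
tcp_pos: [0.4981, -0.1235, 0.0075]
orientation: [0.554, -3.09, 0.001]
wrist_force: [-5.1, 2.0, 12.9]
opening: 0.601
grip_force: 64.4
```

Contact felt. Easing off, releasing, retreating.

```bash
python3 -m creep '[[4,0,0,-0.15,0,0,0],[4,0,0,0,0,0,0],[5.4,0,0,0,0,0,0],[6.5,0,0,0,0,0,0],[8.5,0,0,0,0,0,0]]'
python3 -m creep '[[8.5,0,0,0,0,0,0],[8.5,0,0,0,0,0,0],[8.5,0,0,0,0,0,0]]'
python3 -m creep '[[8.5,0,0,-1,0,0,0],[8.5,0,0,-2,0,0,0],[8.5,0,0,-3,0,0,0],[8.5,0,0,-4,0,0,0],[8.5,0,0,-4,0,0,0]]'
python3 -m creep '[[8.5,0,0,-3,0,0,0],[8.5,0,0,0,0,0,0],[8.5,0,0,0,0,0,0],[8.5,0,0,0,0,0,0]]'
python3 n.py
python3 -c "
from h import *
c=cap('scene','s6.png');a=cv2.resize(cv2.imread('pics/wn.png'),(400,300));b=cv2.resize(cv2.imread('pics/s6.png')[150:390,180:500],(400,300))
cv2.imwrite('pics/v6.png',np.hstack([a,b]))"
```

```text
t: 15.52
tcp_pos: [0.4974, -0.1232, 0.0068]
orientation: [0.553, -3.09, 0.0]
wrist_force: [0.7, -0.8, 0.4]
opening: 0.881
grip_force: 0.0
t: 15.77
tcp_pos: [0.4976, -0.1232, 0.007]
orientation: [0.554, -3.09, 0.0]
wrist_force: [0.2, -0.7, -0.1]
opening: 0.996
grip_force: 0.0
t: 16.18
tcp_pos: [0.4969, -0.1227, 0.1484]
orientation: [0.553, -3.088, -0.001]
wrist_force: [0.4, -0.8, 0.1]
opening: 0.995
grip_force: 0.0
t: 16.52
tcp_pos: [0.4975, -0.1229, 0.1771]
orientation: [0.554, -3.09, 0.0]
wrist_force: [-0.8, 0.6, -0.6]
opening: 0.999
grip_force: 0.0
((397.0495910644531, 340.41680908203125), (31.122282028198242, 35.466949462890625), 74.76414489746094) [319.85966688 350.73325967]
disc [ 0.57965027 -0.01457945  0.02423719] n [-0.00310628 -0.00138632  0.99999421] in tool [-0.11581285  0.07228851  0.15143428] [ 0.00761488  0.00171771 -0.99996953]
t 16.5667 tcp [ 0.4968 -0.1226  0.176 ] j [-4.100e-01  1.290e-01  1.751e+00 -2.000e-03  1.266e+00 -2.335e+00] F [ 0.2  0.5 -0.8] op 0.995
turn deg [ 0.11 -0.24  0.  ] shift cm now-frame [-0.18 -0.21  5.6 ] after-turn frame [-0.16 -0.2   5.6 ]
```

View pics/v6.png

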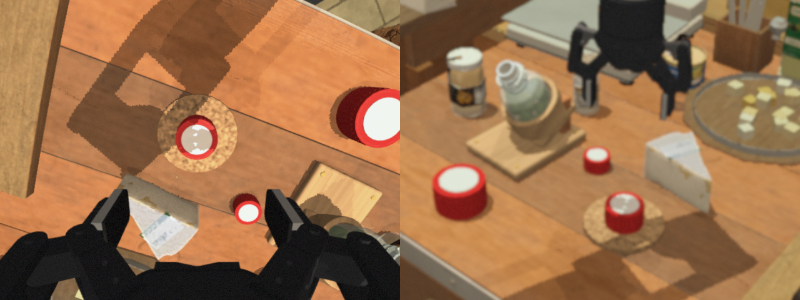

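The cap stands flat, centred on the coaster (scene crop about (625,210), with coaster visible all round). The bystanders look undisturbed. The last disc fit picked up the small lid by mistake, so I ignore it.

```bash
python3 -c "
from h import *
print(robot.job_done())"
```

```text
the job is handed in; nothing more can be done
None
```

The red cap was unscrewed from the leaning olive jar, lifted free and set flat, open side down, near the centre of the cork coaster; I handed the job in at about 17 s, but no verdict came back.

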